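Make up two bench repair kits

ROBOT

A 6-joint arm with a two-finger parallel gripper is mounted at the origin on the work surface. World frame = base frame: x ahead of the robot, y to its left, z up, the work surface at z = 0. Lengths are in mm, angles in rad, forces in N, time in s.
With the tool pointing down it reaches from about 375 to 975 mm from the base axis. Payload 3.8 kg.
Tool frame: the origin (TCP) lies at the very end of the fingers, on their centre line; the grasp point (between the pads) lies 19 mm behind it; z points along the fingers, y is the direction in which the jaws open and shut (so a half turn about z gives the same grasp; the last joint's range is limited). The gripper opens to 85 mm and grips with 20 to 120 N. Pads are 22 mm wide; open, the fingers measure 114 mm over their backs; the gripper's body (76 mm by 85 mm) begins 54 mm behind the grasp point. The pads swing forward as they close: fully open they stand 13 mm farther back than shut.
Start: joints at [1.167, 0.264, 1.604, -0, 1.274, -0.037], TCP at [242.073, 630.094, 207.18] pointing down, gripper open.
Joint ranges: [-2.63, 2.63], [-0.94, 2.18], [0.31, 2.57], [-1.31, 4.45], [0, 2.66], [-2.55, 2.55]. Speed limits (rad/s): [2.57, 2.57, 3.14, 3.14, 3.14, 3.14].

INTERFACE

Orientations are given as a unit quaternion [w, x, y, z].
In Python, from workcell import sense, viewer, close_job gives the robot as it stands.
- The arm moves only by the tool jog_arm, never from a script. Its argument "series" is text: rows parted by semicolons, each of 7 numbers parted by spaces: the shift along the world's x, y, z in mm, then the turn, a rotation vector about the world's x, y, z in rad, then the gripper's target within -1 to 1 (fully open at 1, half-way at 0, shut at -1). A call has 1 to 5 rows; each row shifts and turns the pose as measured when the row begins; what a row does not reach is not made up. A row lasts 1/12 s, in which the tool goes at most 41.7 mm and 7.16 degrees, less where a joint would pass 70% of its speed; a pose out of reach is approached as far as the arm can. A call is refused whole if a number of a shift passes 41.7 or a number of a turn 0.125, either way. A call with a gripper value outside its range is refused whole. The fingers move at their own pace and stop on an object; "squeeze" is the grip in N (left out, the last holds). Time passes only in rows, so rows that do not move let the fingers close. It gives the time, the measured TCP pose, the force and the opening at its end, in the units of the state.
- sense(): the state, without advancing time (a new reading comes with each control period).
- viewer.read_camera(name): name is "side" or "top"; returns the picture (480x640x3 uint8, red, green, blue); there is no depth.
- viewer.camera_info(name): a dict with "fx", "fy", "cx", "cy" (pixels), "dist" ([k1, k2, p1, p2, k3] as OpenCV has them; the pictures are not rectified), "xyz" and "attitude" of the camera in the world. Camera axes: x right, y down, z forward; pixel columns grow to the right and rows downward; lengths in mm; the calibration is good to about 2 mm. A picture is of the moment at which its call begins. camera_info takes no time and is no camera call.
- close_job(): hands the job in, once; it reports no verdict.
The state is a dict: "time": time; "qpos": joint angles; "joint_vel": joint speeds; "joint_efforts": joint torques, N m; "tool_pos": TCP position; "eef_rot": TCP orientation; "ft_force": force on the tool from outside, world axes, zero at the start; "ft_torque": the same for the moment, N m; "finger_gap": opening from 0.0 (shut) to 1.0 (fully open).
Only numpy, scipy, OpenCV 4.12 (cv2) and the standard library are available. Lean on these libraries where they do the work, as an engineer would, in place of code of your own. Each camera call takes 0.05 s, during which the arm holds its last target.

TASK

Make up two repair kits from the loose stock on the bench. Into the tray with three pockets put the large solder spool, the plain metal tin and the finned heat sink; into the tray with two pockets put the small solder spool and the transformer. One thing to a pocket (any pocket of the right tray), each standing upright flat on the pocket's floor; leave the tape roll and the glue jar where they are.

Things in the scene. Friction and masses are not known exactly. Their poses are not given: they have to be found in the camera images.
- tray_three: Shallow plastic tray, grey floor and white rims and dividers, with three pockets, 84 mm x 244 mm outside. Pockets are 76 mm square inside and open at the top; the outer walls and the dividers between pockets are 4 mm thick and 10 mm high above the bench, the pocket floor is 3 mm above the bench. Fixed to the bench. Origin: centre of the underside; the pockets lie in a row along its y axis, centred at y = -80, 0 and +80 mm.
- tray_two: Shallow plastic tray, grey floor and white rims and dividers, with two pockets, 84 mm x 164 mm outside. Pockets are 76 mm square inside and open at the top; the outer walls and the dividers between pockets are 4 mm thick and 10 mm high above the bench, the pocket floor is 3 mm above the bench. Fixed to the bench. Origin: centre of the underside; the pockets lie in a row along its y axis, centred at y = -40 and +40 mm.
- large_spool_center (a point): Large solder spool: grey plastic flanges 50 mm in diameter and 4 mm thick at top and bottom, a bright metal winding 43 mm in diameter between them, 52 mm tall, about 300 g. Loose, standing upright on the bench. This point is its centre, half-way up; z is up.
- small_spool_center (a point): Small solder spool: like the large one, but flanges 36 mm in diameter, winding 29 mm in diameter, 46 mm tall, about 120 g. Loose, standing upright on the bench. This point is its centre, half-way up; z is up.
- tin_center (a point): Plain round steel tin with a press-on lid, closed: 45 mm in diameter (47 mm at the lid's edge to the eye), 50 mm tall, about 90 g. Loose, standing upright on the bench. This point is its centre, half-way up; z is up.
- transformer_center (a point): Small mains transformer: dark laminated steel core with a copper coil bulging out on two sides; to the gripper a block 44 mm (its x) by 38 mm (its y), 46 mm tall, about 260 g. Loose, standing upright on the bench. This point is its centre, half-way up; z is up.
- heat_sink_center (a point): Aluminium heat sink with six upright fins on a base plate: to the gripper a block 44 mm (its x, along the fins) by 38 mm (its y, across the fins), 45 mm tall, about 110 g. Loose, standing upright on the bench. This point is its centre, half-way up; z is up.
- tape_roll_center (a point): Roll of pale paper tape lying flat, 56 mm in diameter with a 38 mm hole, 19 mm tall. Loose; not part of a kit, to be left where it is. This point is its centre, half-way up; z is up.
- glue_jar_center (a point): Small amber glue jar with a white cap, 38 mm in diameter, 55 mm tall. Loose; not part of a kit, to be left where it is. This point is its centre, half-way up; z is up.
Things that resemble listed ones, but are neither listed nor needed, are in the scene too. Leave any green or purple look-alike of the part that bears large_spool_center alone. Leave any blue look-alike of the part that bears heat_sink_center alone.

How it is judged:
By the outcome, as a careful person would: the job done as asked, in the order asked, and still so for the second after the job is handed in, with the robot touching nothing.
It also fails if it takes over 112 s, if anything falls off the work surface, if the arm or the gripper's body presses on something with over 40 N, if the wrist force passes 120 N, or if a joint passes its speed limit or range.

## Working session

There is one attempt and no reset: what is moved stays moved. The work goes in short steps, Python scripts to look and compute and a tool call to move; the robot and the scene stay as the last step left them, time stands still between calls to the robot, and variables do not carry over. Pictures are saved under pics/ and viewed, and the job is handed in when it is done.

Besides the shell and the picture viewer there is one more tool, called after "Request:" as name(argument=value, ...) on one line, values as JSON. jog_arm: Moves the arm, as the interface text tells. Its arguments: {"type":"object","properties":{"series":{"type":"string"},"squeeze":{"type":"number"}},"required":["series"]}

```bash
ls; mkdir -p pics; python3 - <<'E'
from workcell import sense, viewer
import cv2
for n in ("top","side"):
    im=viewer.read_camera(n); cv2.imwrite(f"pics/{n}0.png",im[:,:,::-1]); print(n,viewer.camera_info(n))
print(sense())
E
```

```text
pics
top {'fx': 528.4590590698626, 'fy': 528.4590590698626, 'cx': 333.30454799147947, 'cy': 244.09794931830126, 'dist': array([-0.10479037,  0.        ,  0.        ,  0.        ,  0.        ]), 'xyz': array([ 505.03599138,  -22.9997804 , 1080.55538342]), 'attitude': array([ 0.02482593, -0.69755403,  0.71517682, -0.03638908])}
side {'fx': 531.4451199580291, 'fy': 531.4451199580291, 'cx': 312.5965915379846, 'cy': 232.6428024354286, 'dist': array([0.01126146, 0.        , 0.        , 0.        , 0.        ]), 'xyz': array([ 110.55971755, -655.04584689,  910.08592356]), 'attitude': array([-0.33966428,  0.88392354, -0.3030537 ,  0.10707854])}
{'time': 0.1, 'qpos': array([ 1.16707316e+00,  2.64715173e-01,  1.60527440e+00,  6.71758740e-06,
        1.27372075e+00, -3.68967678e-02]), 'joint_vel': array([ 0.00032528, -0.00231589, -0.00401374, -0.00068021,  0.00016804,
        0.00079384]), 'joint_efforts': array([-2.05959186e-04, -5.16710758e+01, -3.68588126e+01, -1.05454969e-04,
        6.32444979e-03, -2.18591549e-05]), 'tool_pos': array([241.79977141, 629.41533616, 205.94146044]), 'eef_rot': array([-2.34521792e-04,  1.82387447e-01,  9.83226168e-01, -1.03253805e-03]), 'ft_force': array([-0.08342585, -0.2429179 , -0.63242827]), 'ft_torque': array([ 0.00432429, -0.04869998,  0.03887514]), 'finger_gap': 1.0001223754515352}
```

View pics/top0.png

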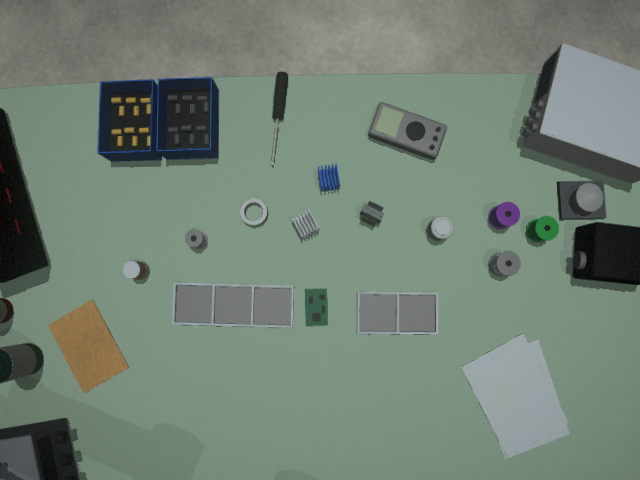

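View pics/side0.png

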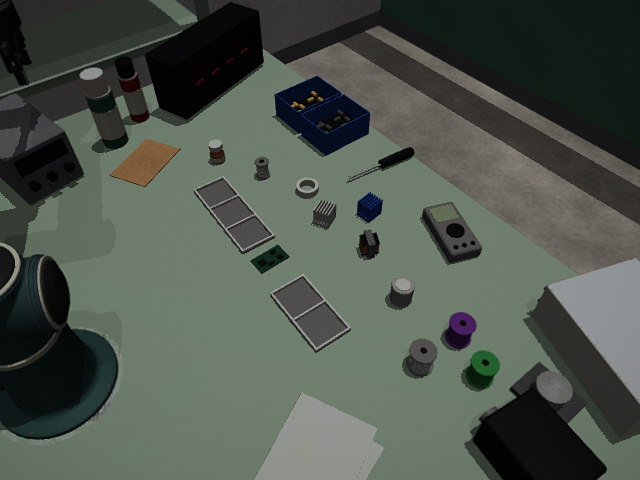

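Top view: trays with three pockets at (233,305) and two at (398,313). The grey large spool is at (505,264) next to purple (508,214) and green (543,229), and the small grey spool is at (196,240). The tin is at (440,229), the transformer at (372,214), the silver heat sink at (305,225) next to the blue one at (329,179), the tape at (254,212) and the jar at (135,270). The grey spool and the silver heat sink fit the description. Next I'll check them in enlarged crops.

```bash
python3 - <<'E'
import cv2
im=cv2.imread("pics/top0.png")
a=im[165:345,170:350]; b=im[165:345,345:565]
cv2.imwrite("pics/cropA.png",cv2.resize(a,None,fx=3.3,fy=3.3,interpolation=cv2.INTER_CUBIC))
cv2.imwrite("pics/cropB.png",cv2.resize(b,None,fx=3.3,fy=3.3,interpolation=cv2.INTER_CUBIC))
s=cv2.imread("pics/side0.png")[130:400,190:520]
cv2.imwrite("pics/cropS.png",cv2.resize(s,None,fx=2.2,fy=2.2,interpolation=cv2.INTER_CUBIC))
E
```

```text
(no output)
```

View pics/cropA.png

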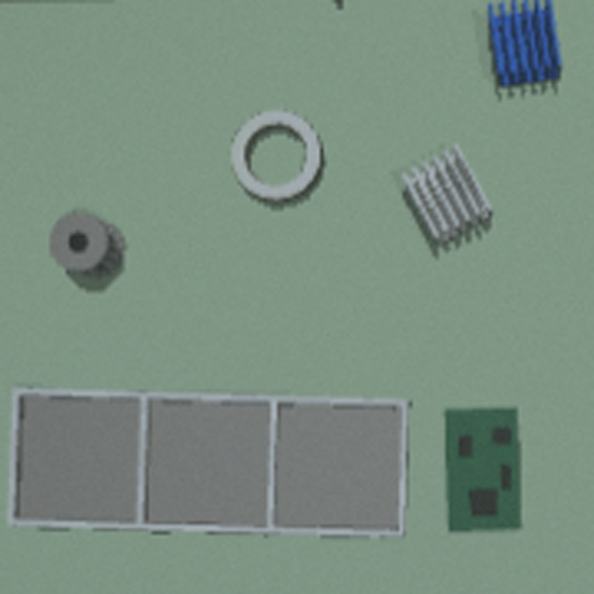

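View pics/cropB.png

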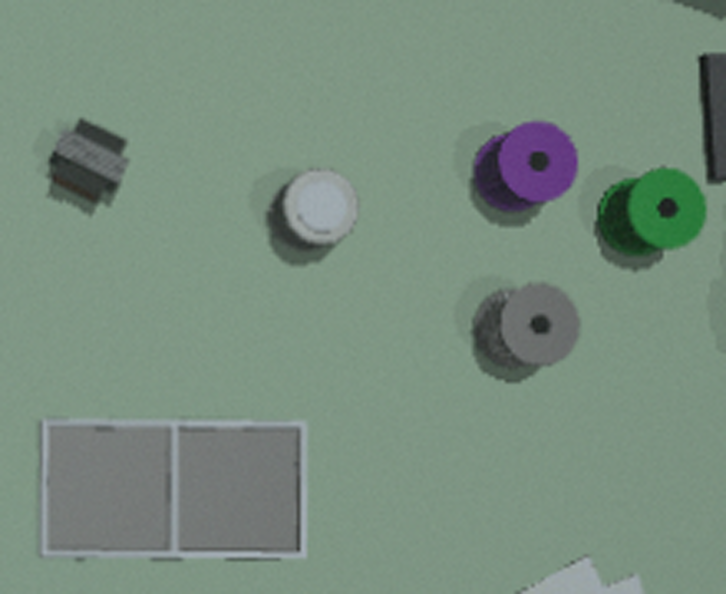

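View pics/cropS.png

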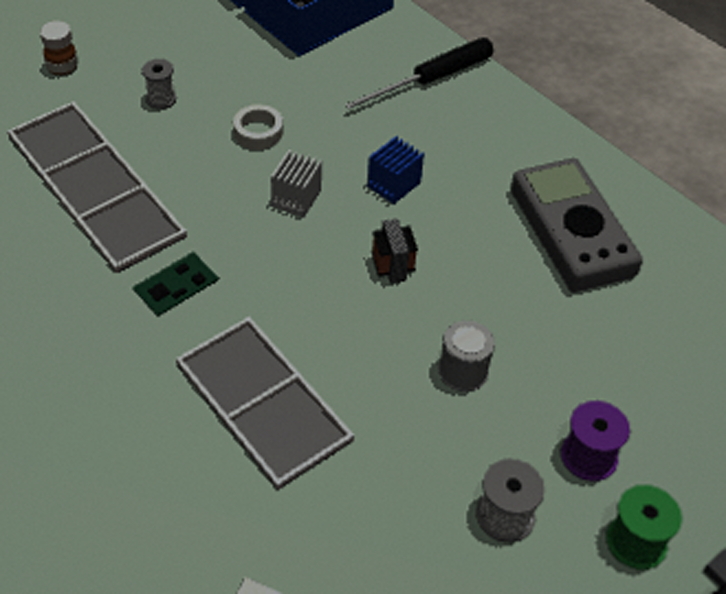

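Both crops confirm it: the grey spool and the silver heat sink are the ones meant. Next I'll measure them with both cameras.

```bash
cat > h.py <<'E'
import numpy as np, cv2
from scipy.spatial.transform import Rotation as R
from workcell import sense, viewer
C={}
for n in("top","side"):
    i=viewer.camera_info(n); K=np.array([[i["fx"],0,i["cx"]],[0,i["fy"],i["cy"]],[0,0,1.]])
    q=i["attitude"]; C[n]=(K,np.array(i["dist"]),np.array(i["xyz"]),R.from_quat(np.r_[q[1:],q[0]]).as_matrix())
def back(n,uv,z):
    K,d,p,Rm=C[n]; u=cv2.undistortPoints(np.array(uv,float).reshape(-1,1,2),K,d)[:,0]
    r=np.c_[u,np.ones(len(u))]@Rm.T
    return (p+r*((z-p[2])/r[:,2])[:,None])[:,:2]
def proj(n,P):
    K,d,p,Rm=C[n]; rv,_=cv2.Rodrigues(Rm.T); return cv2.projectPoints(np.array(P,float).reshape(-1,1,3),rv,-Rm.T@p,K,d)[0][:,0]
def crop(n,uv):
    o={"A":(170,165,3.3),"B":(345,165,3.3),"S":(190,130,2.2)}[n]
    return (np.array(uv,float)+.5)/o[2]-.5+np.array(o[:2])
def box(n,im,c,yaw,s,z0,z1,off,sc,col=(0,0,255)):
    cc,ss=np.cos(yaw),np.sin(yaw)
    P=[[c[0]+cc*x-ss*y,c[1]+ss*x+cc*y,z] for z in(z0,z1) for x,y in((s[0]/2,s[1]/2),(-s[0]/2,s[1]/2),(-s[0]/2,-s[1]/2),(s[0]/2,-s[1]/2))]
    p=((proj(n,P)+.5-np.array(off))*sc-.5).astype(int)
    for k in range(4):
        for a,b in((k,(k+1)%4),(4+k,4+(k+1)%4),(k,4+k)): cv2.line(im,tuple(map(int,p[a])),tuple(map(int,p[b])),col if a>=4 else (0,255,255),1,cv2.LINE_AA)
E
python3 - <<'E'
from h import *
for nm,z,c,t,s in(("small",46,"A",(78,241),(157,69)),("large",52,"B",(541,325),(513,484)),("tin",50,"B",(320,207),(468,341)),("heat",45,"A",(447,195),(297,166)),("trafo",46,"B",(88,160),(394,238)),("tape",19,"A",(277,156),(258,122))):
    print(nm,back("top",[crop(c,t)],z).round(1),back("side",[crop("S",s)],z).round(1))
print("purple",back("top",[crop("B",(539,161))],52).round(1),"green",back("top",[crop("B",(668,208))],52).round(1))
for nm,c,q,s in(("three","A",[(14,390),(409,402),(403,535),(10,525)],[(74,103),(186,234),(118,271),(9,131)]),("two","B",[(42,421),(306,423),(306,556),(42,554)],[(249,319),(353,436),(280,487),(178,359)])):
    p=back("top",crop(c,q),10);print(nm,p.round(1).tolist(),p.mean(0).round(1),[round(float(np.linalg.norm(p[i]-p[(i+1)%4])),1) for i in range(4)]); e=p[0]-p[1]; print("yaw y-axis dir",np.arctan2(-e[0],e[1]))
    p=back("side",crop("S",s),10);print(nm,p.round(1).tolist(),p.mean(0).round(1)); e=p[0]-p[1]; print("yaw",np.arctan2(-e[0],e[1]))
E
```

```text
small [[614.1 235. ]] [[612.6 233. ]]
large [[ 547.8 -387.3]] [[ 548.9 -386.5]]
tin [[ 622.3 -256.1]] [[ 621.7 -258.6]]
heat [[636.4  13.5]] [[641.5  15.3]]
trafo [[ 654.3 -117.9]] [[ 653.9 -122.2]]
tape [[666.4 118.4]] [[666.1 116.1]]
purple [[ 647.1 -391.6]] green [[ 616.8 -470.9]]
three [[526.6, 284.2], [513.8, 40.7], [433.0, 46.0], [444.0, 287.3]] [479.4 164.6] [243.9, 81.0, 241.5, 82.7]
yaw y-axis dir -0.052531815030079775
three [[526.1, 280.0], [512.8, 36.3], [431.3, 38.0], [444.9, 285.4]] [478.8 159.9]
yaw -0.054395861422465434
two [[499.0, -87.9], [493.2, -250.8], [411.8, -247.8], [418.0, -85.6]] [ 455.5 -168. ] [163.0, 81.5, 162.3, 81.0]
yaw y-axis dir -0.03554672646306088
two [[498.3, -91.2], [493.0, -252.5], [411.0, -252.5], [417.8, -87.6]] [ 455. -171.]
yaw -0.03251386378914888
```

```bash
cat > fit.py <<'E'
from h import *
T=cv2.imread("pics/top0.png");S=cv2.imread("pics/side0.png")
out=[]
for c,yaw,s,h,ut,us in(((637,14.5),0.45,(44,38),45,(270,190),(295,180)),((654,-120),-0.25,(44,38),46,(335,180),(340,215))):
    row=[]
    for n,im,u in(("top",T,ut),("side",S,us)):
        w=70;sc=5.5
        g=cv2.resize(im[u[1]:u[1]+w-18,u[0]:u[0]+w],None,fx=sc,fy=sc,interpolation=cv2.INTER_CUBIC)
        g=cv2.convertScaleAbs(g,alpha=1.5)
        box(n,g,c,yaw,s,0,h,u,sc);row.append(g)
    out.append(np.hstack(row))
cv2.imwrite("pics/fit1.png",np.vstack(out))
E
python3 fit.py
```

```text
(no output)
```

View pics/fit1.png

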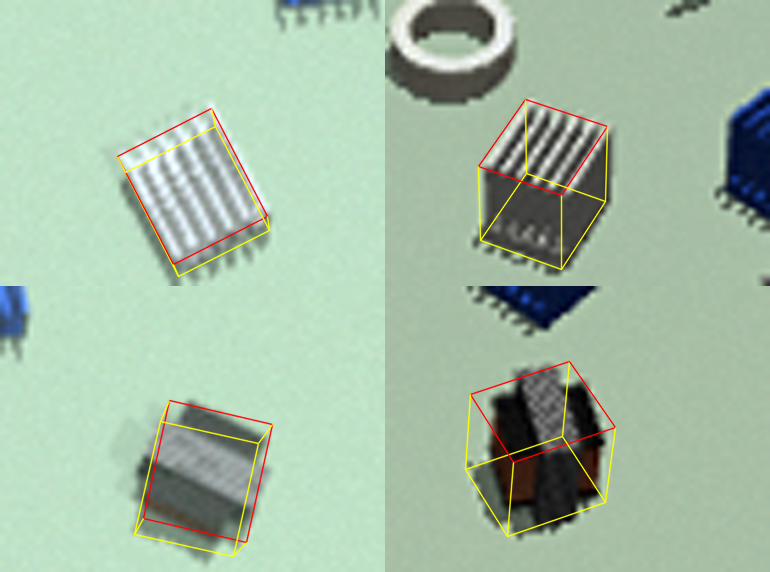

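```bash
sed -i 's/((654,-120),-0.25/((651,-119.5),1.15/; s/sc=5.5/sc=5.5/' fit.py; sed -i 's/fit1/fit2/' fit.py; python3 fit.py
```

```text
(no output)
```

View pics/fit2.png

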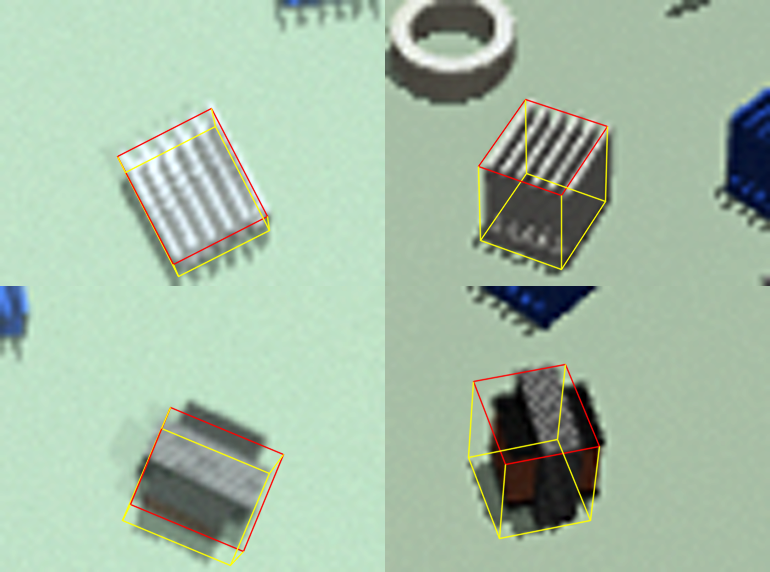

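```bash
python3 - <<'E'
from h import *
print(back("top",[(373.7,210.2)],46),back("side",[(370,236.1)],46))
p=back("top",[(335+160/5.5,180+150/5.5),(335+265/5.5,180+188/5.5)],46);e=p[0]-p[1];print(np.arctan2(e[1],e[0]),np.linalg.norm(e))
p=back("side",[(340+156/5.5,215+84/5.5),(340+176/5.5,215+148/5.5)],46);e=p[0]-p[1];print(np.arctan2(e[1],e[0]),np.linalg.norm(e))
E
sed -i 's/((651,-119.5),1.15/((656,-122),1.18/; s/fit2/fit3/' fit.py; python3 fit.py
```

```text
[[ 660.07394015 -122.81136328]] [[ 659.30489313 -119.84879947]]
1.197547836772595 40.20726449116087
1.0768319497993388 34.00663640386845
```

View pics/fit3.png

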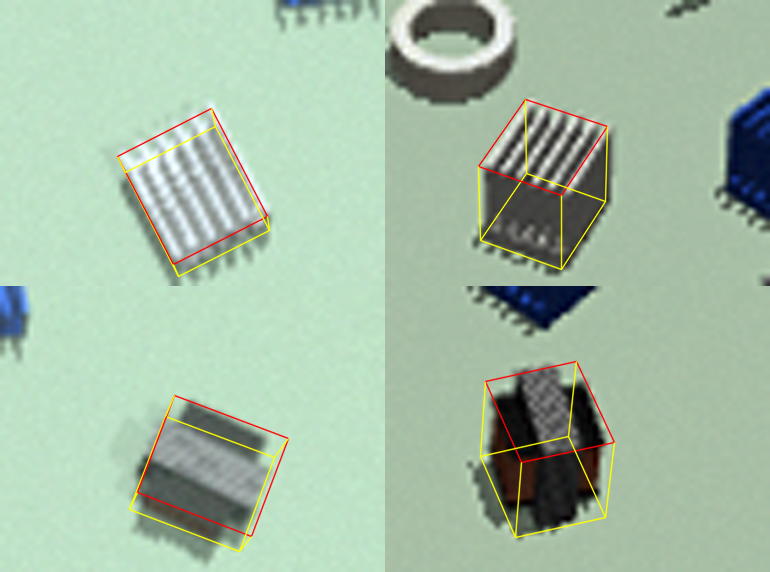

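Both block fits agree in the two views. Working positions:

| Thing | x, y (mm) | Yaw (rad) |
|---|---|---|
| Large spool | (548.5, -387) | |
| Tin | (622, -257.5) | |
| Heat sink | (637, 14.5) | 0.45 |
| Small spool | (613.5, 234) | |
| Transformer | (657, -120.5) | 1.17 |
| tray_three, centre | (479, 162) | -0.05 |
| tray_two, centre | (455, -169.5) | -0.03 |

I'll go in the listed order.

Request:
jog_arm(series="20 -36 0 0 0 -0.12 1; 20 -36 0 0 0 -0.12 1; 20 -36 0 0 0 -0.12 1; 20 -36 0 0 0 -0.12 1; 20 -36 0 0 0 -0.12 1", squeeze=50)

```text
time: 0.52
tool_pos: [337.7, 449.7, 201.0]
eef_rot: [-0.002, 0.47, 0.882, -0.002]
ft_force: [0.3, -0.1, 0.3]
finger_gap: 1.0
```

Request:
jog_arm(series="15 -38 0 0 0 -0.12 1; 15 -38 0 0 0 -0.12 1; 15 -38 0 0 0 -0.12 1; 15 -38 0 0 0 -0.12 1; 15 -38 0 0 0 -0.12 1")

```text
time: 0.93
tool_pos: [411.5, 254.9, 198.5]
eef_rot: [-0.003, 0.719, 0.695, -0.003]
ft_force: [1.0, 0.4, 0.1]
finger_gap: 1.0
```

Request:
jog_arm(series="12 -39 0 0 0 0 1; 12 -39 0 0 0 0 1; 12 -39 0 0 0 0 1; 12 -39 0 0 0 0 1; 12 -39 0 0 0 0 1")

```text
time: 1.35
tool_pos: [469.5, 54.8, 197.1]
eef_rot: [-0.003, 0.721, 0.693, -0.003]
ft_force: [0.7, 0.4, 0.1]
finger_gap: 0.998
```

Request:
jog_arm(series="12 -39 0 0 0 0 1; 12 -39 0 0 0 0 1; 12 -39 0 0 0 0 1; 12 -39 0 0 0 0 1; 12 -39 0 0 0 0 1")

```text
time: 1.77
tool_pos: [526.9, -145.5, 195.8]
eef_rot: [-0.004, 0.721, 0.693, -0.003]
ft_force: [1.1, 1.2, 0.5]
finger_gap: 1.002
```

Request:
jog_arm(series="4 -40 0 0 0 0 1; 4 -40 0 0 0 0 1; 4 -40 0 0 0 0 1; 4 -40 0 0 0 0 1; 4 -40 -5 0 0 0 1")

```text
time: 2.18
tool_pos: [546.3, -352.9, 189.2]
eef_rot: [-0.004, 0.722, 0.692, -0.003]
ft_force: [1.2, 0.1, 0.6]
finger_gap: 1.0
```

Request:
jog_arm(series="2 -38 -10 0 0 0 1; 0 -2 -35 0 0 0 1; 0 0 -20 0 0 0 1; 0 0 0 0 0 0 1; 0 0 0 0 0 0 1")

```text
time: 2.6
tool_pos: [545.9, -406.3, 119.3]
eef_rot: [-0.004, 0.725, 0.689, -0.004]
ft_force: [0.0, -0.2, 0.4]
finger_gap: 0.995
```

```bash
python3 - <<'E'
from h import *
s=sense();print(s["tool_pos"],s["eef_rot"])
im=viewer.read_camera("top")[190:340,430:630];im2=viewer.read_camera("side")[300:450,360:560]
cv2.imwrite("pics/a1.png",np.hstack([cv2.resize(x[:,:,::-1],None,fx=2,fy=2) for x in(im,im2)]))
E
```

```text
[ 545.89907605 -406.33543275  119.32399029] [-0.00351526  0.72521591  0.68850084 -0.00401415]
```

View pics/a1.png

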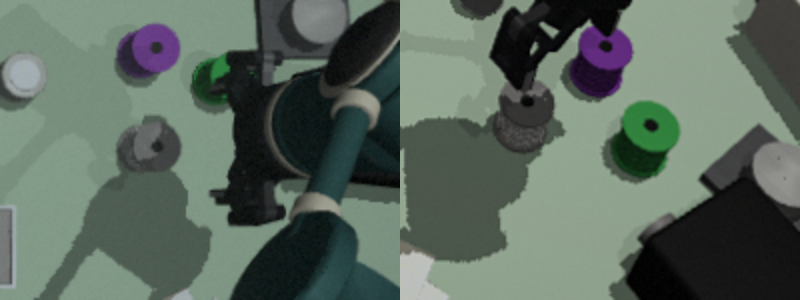

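The top and side views show the open fingers about 20 mm past the grey spool (it is at full-frame (505,264)) and clear of the purple and green ones. I'll correct in y and then go down.

Request:
jog_arm(series="3 19 0 0 0 0 1; 0 0 0 0 0 0 1; 0 0 0 0 0 0 1")

```text
time: 2.95
tool_pos: [552.0, -386.3, 125.5]
eef_rot: [0.0, 0.724, 0.69, -0.003]
ft_force: [-0.1, 1.2, -0.4]
finger_gap: 1.0
```

Request:
jog_arm(series="-3 -1 -30 0 0 0 1; 0 0 -30 0 0 0 1; 0 0 -25 0 0 0 1; 0 0 -10 0 0 0 1; 0 0 0 0 0 0 1")

```text
time: 3.37
tool_pos: [557.0, -390.2, 41.0]
eef_rot: [0.011, 0.722, 0.692, -0.002]
ft_force: [0.1, 0.3, 0.5]
finger_gap: 1.0
```

Request:
jog_arm(series="-5 2 -15 0.012 0.008 0 1; 0 0 -5 0 0 0 1; 0 0 0 0 0 0 1")

```text
time: 3.62
tool_pos: [554.0, -389.4, 23.6]
eef_rot: [0.006, 0.722, 0.692, 0.0]
ft_force: [0.1, -0.0, 0.4]
finger_gap: 1.005
```

Request:
jog_arm(series="-6 2 -8 0.008 0.005 0 1; 0 0 -4 0 0 0 1; 0 0 0 0 0 0 1")

```text
time: 3.87
tool_pos: [548.9, -388.6, 13.0]
eef_rot: [0.003, 0.722, 0.692, 0.001]
ft_force: [-1.0, -0.4, 0.1]
finger_gap: 0.997
```

Request:
jog_arm(series="0 0 -3 0 0 0 -1; 0 0 0 0 0 0 -1; 0 0 0 0 0 0 -1; 0 0 0 0 0 0 -1; 0 0 0 0 0 0 -1", squeeze=60)

```text
time: 4.28
tool_pos: [549.2, -389.3, 11.1]
eef_rot: [0.004, 0.722, 0.692, 0.001]
ft_force: [-0.4, -0.4, -2.4]
finger_gap: 0.544
```

Request:
jog_arm(series="0 0 0 0 0 0 -1; 0 0 0 0 0 0 -1; 0 0 0 0 0 0 -1; 0 0 0 0 0 0 -1; 0 0 0 0 0 0 -1")

```text
time: 4.7
tool_pos: [549.2, -389.3, 11.1]
eef_rot: [0.004, 0.722, 0.692, 0.001]
ft_force: [-1.1, 0.5, 0.1]
finger_gap: 0.549
```

Request:
jog_arm(series="0 0 10 0 0 0 -1; 0 0 25 0 0 0 -1; 0 0 35 0 0 0 -1; 0 0 30 0 0 0 -1; 0 0 0 0 0 0 -1")

```text
time: 5.12
tool_pos: [543.6, -384.6, 108.5]
eef_rot: [-0.004, 0.722, 0.692, 0.0]
ft_force: [2.0, -2.1, -1.6]
finger_gap: 0.546
```

```bash
cat > snap.py <<'E'
import sys
from h import *
s=sense();print(s["tool_pos"].round(1),s["eef_rot"].round(3),s["ft_force"].round(1),s["finger_gap"])
n,x,y=sys.argv[1],int(sys.argv[2]),int(sys.argv[3])
im=viewer.read_camera("top")
x0,y0,x2,y2=[int(v) for v in sys.argv[2:6]]
s2=viewer.read_camera("side")
a=cv2.resize(im[y0:y0+150,x0:x0+200,::-1],None,fx=2,fy=2);b=cv2.resize(s2[y2:y2+150,x2:x2+200,::-1],None,fx=2,fy=2)
cv2.imwrite(f"pics/{n}.png",np.hstack([a,b])); cv2.imwrite(f"pics/{n}_t.png",im[:,:,::-1]);cv2.imwrite(f"pics/{n}_s.png",s2[:,:,::-1])
E
python3 snap.py b1 430 190 360 290
```

```text
[ 543.6 -384.6  108.5] [-0.004  0.722  0.692  0.   ] [ 2.  -2.1 -1.6] 0.5461842734472795
```

View pics/b1.png

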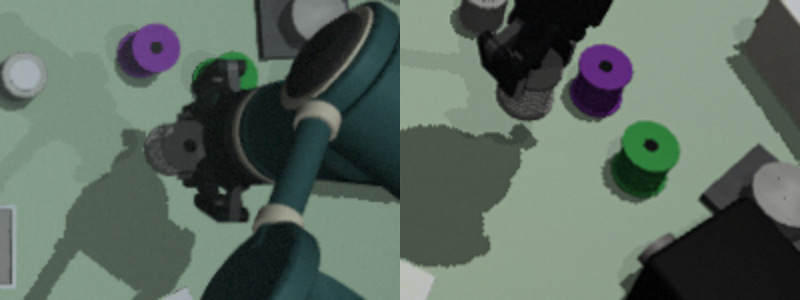

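The spool is held and lifted, and the purple and green ones haven't been touched. Carrying it to tray_three.

Request:
jog_arm(series="-3 20 20 0 0 0 -1; -6 39 5 0 0 0 -1; -6 40 0 0 0 0 -1; -6 40 0 0 0 0 -1; -6 40 0 0 0 0 -1")

```text
time: 5.63
tool_pos: [507.0, -203.5, 115.8]
eef_rot: [-0.013, 0.726, 0.688, -0.003]
ft_force: [1.0, 0.5, -3.6]
finger_gap: 0.543
```

Request:
jog_arm(series="-6 40 0 0 0 0 -1; -6 40 0 0 0 0 -1; -6 40 0 0 0 0 -1; -6 40 0 0 0 0 -1; -6 40 0 0 0 0 -1")

```text
time: 6.05
tool_pos: [464.7, -0.1, 102.6]
eef_rot: [-0.022, 0.727, 0.687, -0.009]
ft_force: [1.4, -0.0, -3.9]
finger_gap: 0.549
```

Request:
jog_arm(series="3 36 6 -0.01 -0.02 0 -1; 3 28 6 -0.01 -0.02 0 -1; 2 5 0 0 0 0 -1; 0 0 0 0 0 0 -1; 0 0 0 0 0 0 -1")

```text
time: 6.47
tool_pos: [458.8, 78.8, 102.3]
eef_rot: [-0.009, 0.724, 0.69, -0.009]
ft_force: [-0.0, -0.3, -4.2]
finger_gap: 0.546
```

Request:
jog_arm(series="15 3 0 0 -0.025 0 -1; 0 0 0 0 0 0 -1; 0 0 0 0 0 0 -1")

```text
time: 6.72
tool_pos: [470.3, 78.5, 97.9]
eef_rot: [-0.003, 0.724, 0.689, -0.004]
ft_force: [-0.2, 0.1, -3.2]
finger_gap: 0.548
```

Request:
jog_arm(series="6 4 -15 0 -0.005 0 -1; 0 0 -22 0 0 0 -1; 0 0 -15 0 0 0 -1; 0 0 0 0 0 0 -1; 0 0 1 0 0 0 -1")

```text
time: 7.13
tool_pos: [474.6, 76.2, 44.0]
eef_rot: [-0.002, 0.727, 0.686, -0.005]
ft_force: [0.6, 0.6, -2.4]
finger_gap: 0.544
```

Before lowering further I'll check the alignment.

```bash
python3 snap.py b2 170 220 180 150
```

```text
[474.6  76.2  44. ] [-0.002  0.727  0.686 -0.005] [ 0.6  0.6 -2.4] 0.5438373292071668
```

View pics/b2.png

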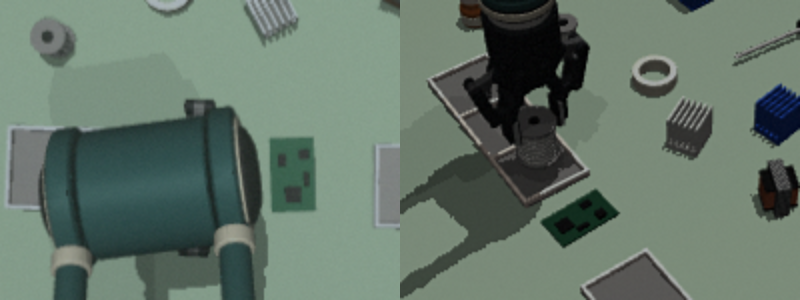

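The side view shows the upright spool over the near pocket of tray_three (about (540,150) in the crop). Lowering it.

Request:
jog_arm(series="0 6 -10 0 0 0 -1; 0 0 -8 0 0 0 -1; 0 0 -2 0 0 0 -1; 0 0 0 0 0 0 -1")

```text
time: 7.57
tool_pos: [478.4, 83.0, 26.6]
eef_rot: [0.0, 0.728, 0.686, -0.001]
ft_force: [-1.1, 0.5, -3.2]
finger_gap: 0.547
```

Request:
jog_arm(series="-3 0 -7 0 0 0 -1; 0 0 -3 0 0 0 -1; 0 0 0 0 0 0 -1; 0 0 0 0 0 0 -1")

```text
time: 7.9
tool_pos: [475.2, 83.4, 15.8]
eef_rot: [0.0, 0.727, 0.686, -0.001]
ft_force: [0.0, -0.7, -4.4]
finger_gap: 0.547
```

Request:
jog_arm(series="0 0 -1.5 0 0 0 -1; 0 0 0 0 0 0 -1; 0 0 0 0 0 0 -1")

```text
time: 8.15
tool_pos: [475.7, 83.5, 14.6]
eef_rot: [0.001, 0.727, 0.686, -0.001]
ft_force: [-0.1, -0.2, -3.2]
finger_gap: 0.543
```

Request:
jog_arm(series="0 0 0 0 0 0 0.6; 0 0 0 0 0 0 0.6; 0 0 0 0 0 0 0.6; 0 0 0 0 0 0 0.6; 0 0 0 0 0 0 0.6")

```text
time: 8.57
tool_pos: [479.3, 83.9, 17.5]
eef_rot: [0.002, 0.727, 0.686, 0.002]
ft_force: [0.2, -0.4, -0.2]
finger_gap: 0.802
```

Request:
jog_arm(series="0 0 15 0 0 0 0.8; 0 0 38 0 0 0 1; 0 0 40 0 0 0 1; 8 -18 30 0 0 0 1; 15 -37 5 0 0 0 1")

```text
time: 8.98
tool_pos: [496.0, 31.4, 147.4]
eef_rot: [-0.001, 0.725, 0.688, -0.002]
ft_force: [1.6, -0.2, 0.8]
finger_gap: 0.999
```

Request:
jog_arm(series="15 -37 3 0 0 0 1; 15 -37 3 0 0 0 1; 15 -37 3 0 0 0 1; 15 -37 3 0 0 0 1; 15 -37 3 0 0 0 1")

```text
time: 9.4
tool_pos: [576.7, -159.2, 171.2]
eef_rot: [0.004, 0.723, 0.691, 0.003]
ft_force: [-0.1, 0.5, 0.9]
finger_gap: 1.003
```

Request:
jog_arm(series="17 -37 -5 0 0 0 1; 17 -37 -10 0 0 0 1; 5 -14 -25 0 0 0 1; 0 0 -25 0 0 0 1; 0 0 0 0 0 0 1")

```text
time: 9.82
tool_pos: [621.5, -260.3, 110.7]
eef_rot: [0.012, 0.726, 0.688, 0.005]
ft_force: [-1.4, 0.5, -1.0]
finger_gap: 1.002
```

```bash
python3 snap.py c1 170 220 180 150
```

```text
[ 621.5 -260.3  110.7] [0.012 0.726 0.688 0.005] [-1.4  0.5 -1. ] 1.001783117146763
```

View pics/c1_s.png

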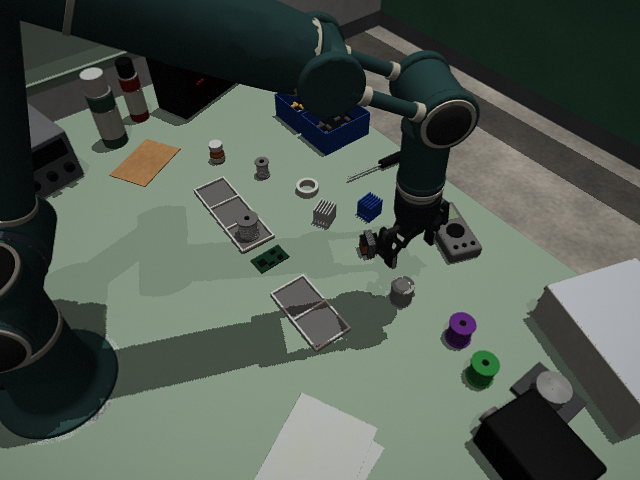

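View pics/c1_t.png

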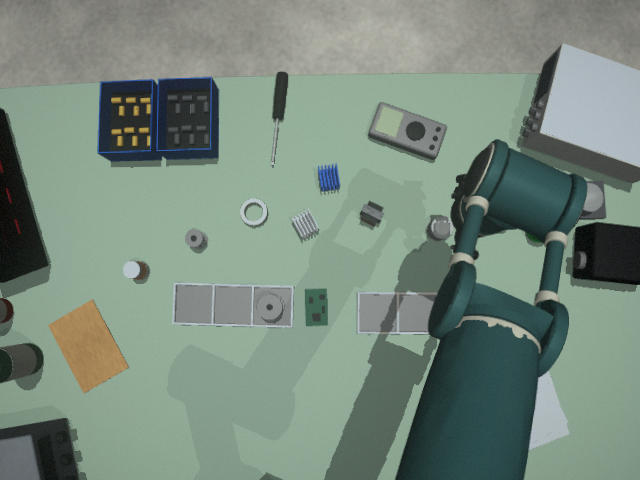

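The spool stands in its pocket at top (270,305). The gripper is over the tin, so I'll go down.

Request:
jog_arm(series="-2 2 -30 0.01 0.02 0 1; -2 0 -30 0.005 0.01 0 1; -1 0 -20 0 0 0 1; 0 0 -5 0 0 0 1; 0 0 0 0 0 0 1")

```text
time: 10.33
tool_pos: [625.8, -256.8, 41.4]
eef_rot: [0.007, 0.724, 0.69, 0.004]
ft_force: [-0.0, -0.0, 0.8]
finger_gap: 1.003
```

Request:
jog_arm(series="-4 0 -18 0.006 0.014 0 1; -1 0 -8 0 0 0 1; 0 0 0 0 0 0 1; 0 0 0 0 0 0 1")

```text
time: 10.67
tool_pos: [624.6, -256.6, 20.2]
eef_rot: [0.003, 0.723, 0.691, 0.003]
ft_force: [-1.0, 0.1, -0.0]
finger_gap: 1.001
```

Request:
jog_arm(series="-3 -1 -7 0.002 0.008 0 1; 0 0 -2 0 0 0 1; 0 0 0 0 0 0 1; 0 0 0 0 0 0 -1; 0 0 0 0 0 0 -1", squeeze=50)

```text
time: 11.08
tool_pos: [622.9, -258.7, 12.8]
eef_rot: [0.001, 0.723, 0.691, 0.001]
ft_force: [-0.6, 0.3, -0.0]
finger_gap: 0.748
```

Request:
jog_arm(series="0 0 0 0 0 0 -1; 0 0 0 0 0 0 -1; 0 0 0 0 0 0 -1; 0 0 0 0 0 0 -1; 0 0 0 0 0 0 -1")

```text
time: 11.5
tool_pos: [623.6, -259.2, 14.0]
eef_rot: [0.002, 0.723, 0.69, 0.002]
ft_force: [-0.0, -0.1, -0.9]
finger_gap: 0.503
```

Request:
jog_arm(series="0 0 12 0 0 0 -1; 0 0 30 0 0 0 -1; 0 0 38 0 0 0 -1; 0 0 35 0 0 0 -1; -8 20 15 0 0 0 -1")

```text
time: 11.92
tool_pos: [608.8, -238.2, 141.9]
eef_rot: [-0.005, 0.724, 0.69, -0.002]
ft_force: [1.6, 0.6, -0.5]
finger_gap: 0.5
```

Request:
jog_arm(series="-13 38 4 0 0 0 -1; -13 38 4 0 0 0 -1; -13 38 4 0 0 0 -1; -13 38 4 0 0 0 -1; -13 38 4 0 0 0 -1")

```text
time: 12.33
tool_pos: [546.9, -49.1, 175.3]
eef_rot: [0.003, 0.727, 0.686, 0.002]
ft_force: [0.2, 0.7, -2.1]
finger_gap: 0.498
```

Request:
jog_arm(series="-13 38 4 0 0 0 -1; -13 38 4 0 0 0 -1; -12 38 4 0 0 0 -1; -10 38 4 0 0 0 -1; -8 30 4 0 0 0 -1")

```text
time: 12.75
tool_pos: [485.5, 140.4, 201.3]
eef_rot: [0.005, 0.728, 0.686, 0.005]
ft_force: [0.1, 0.4, -1.4]
finger_gap: 0.501
```

Request:
jog_arm(series="-3 12 -20 0 0 0 -1; 0 0 -38 0 0 0 -1; 0 0 -38 0 0 0 -1; 0 0 -20 0 0 0 -1; 0 0 0 0 0 0 -1")

```text
time: 13.17
tool_pos: [483.3, 163.3, 92.9]
eef_rot: [0.008, 0.724, 0.69, 0.014]
ft_force: [-0.9, -1.0, -1.2]
finger_gap: 0.5
```

Request:
jog_arm(series="-4 -1 -20 -0.005 0.02 0 -1; 0 0 -25 0 0.01 0 -1; 0 0 -10 0 0 0 -1; 0 0 0 0 0 0 -1; 0 0 0 0 0 0 -1")

```text
time: 13.58
tool_pos: [481.9, 163.0, 42.6]
eef_rot: [0.0, 0.724, 0.69, 0.003]
ft_force: [0.1, 0.2, -0.7]
finger_gap: 0.503
```

Request:
jog_arm(series="-2 -1 -14 0 0.004 0 -1; 0 0 -8 0 0 0 -1; 0 0 -2 0 0 0 -1; 0 0 0 0 0 0 -1; 0 0 0 0 0 0 -1")

```text
time: 14.0
tool_pos: [484.1, 162.7, 22.1]
eef_rot: [0.001, 0.724, 0.69, 0.006]
ft_force: [0.9, -0.9, -0.7]
finger_gap: 0.503
```

Request:
jog_arm(series="-5 0 -4 0 0.01 0 -1; 0 0 -1.5 0 0 0 -1; 0 0 0 0 0 0 -1; 0 0 0 0 0 0 -1")

```text
time: 14.33
tool_pos: [479.2, 163.0, 17.0]
eef_rot: [-0.002, 0.724, 0.69, 0.003]
ft_force: [-0.4, 0.2, -1.4]
finger_gap: 0.503
```

Release the tin and lift.

Request:
jog_arm(series="0 0 0 0 0 0 0.6; 0 0 0 0 0 0 0.6; 0 0 0 0 0 0 0.6; 0 0 0 0 0 0 0.6; 0 0 0 0 0 0 0.6")

```text
time: 14.75
tool_pos: [480.4, 163.4, 18.1]
eef_rot: [-0.002, 0.724, 0.69, 0.004]
ft_force: [0.1, -1.3, 0.9]
finger_gap: 0.799
```

Request:
jog_arm(series="0 0 12 0 0 0 0.7; 0 0 35 0 0 0 1; 0 0 40 0 0 0 1; 18 -18 25 0 0 0.1 1; 29 -28 5 0 0 0.1 1")

```text
time: 15.17
tool_pos: [518.9, 118.5, 138.7]
eef_rot: [-0.005, 0.647, 0.762, -0.002]
ft_force: [1.6, 1.3, 0.1]
finger_gap: 1.004
```

Request:
jog_arm(series="30 -27 2 0 0 0.1 1; 30 -27 2 0 0 0.1 1; 30 -27 0 0 0 0.05 1; 15 -12 -5 0 0 0 1; 0 0 -15 0 0 0 1")

```text
time: 15.58
tool_pos: [639.3, 17.9, 140.3]
eef_rot: [0.007, 0.54, 0.842, 0.005]
ft_force: [0.3, -0.3, -0.6]
finger_gap: 0.999
```

```bash
python3 snap.py d1 170 170 180 150
```

```text
[639.3  17.9 140.3] [0.007 0.54  0.842 0.005] [ 0.3 -0.3 -0.6] 0.999134920458732
```

View pics/d1.png

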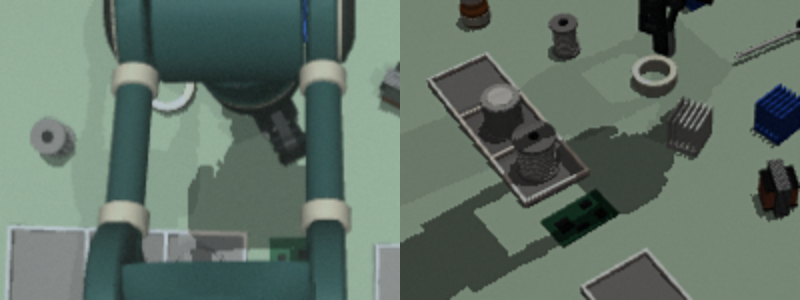

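The tin stands in the middle pocket (side crop (500,110)). Lowering on the heat sink.

Request:
jog_arm(series="-2 -2 -35 0 0.01 0 1; -2 -1 -38 0 0.01 0 1; -2 0 -25 0 0.005 0.01 1; 0 0 -5 0 0 0 1; 0 0 0 0 0 0 1")

```text
time: 16.1
tool_pos: [626.5, 19.4, 36.0]
eef_rot: [-0.007, 0.535, 0.845, -0.003]
ft_force: [0.3, -1.1, -0.2]
finger_gap: 1.0
```

Request:
jog_arm(series="10 -5 2 0 -0.012 0 1; 0 0 0 0 0 0 1; 0 0 0 0 0 0 1")

```text
time: 16.35
tool_pos: [638.3, 15.4, 42.2]
eef_rot: [-0.0, 0.534, 0.845, 0.001]
ft_force: [-0.6, 0.5, -0.8]
finger_gap: 0.998
```

Request:
jog_arm(series="0 -1 -18 0 0 0 1; 0 0 -10 0 0 0 1; 0 0 -3 0 0 0 1; 0 0 0 0 0 0 1; 0 0 0 0 0 0 1")

```text
time: 16.77
tool_pos: [645.8, 14.5, 19.7]
eef_rot: [0.006, 0.534, 0.845, 0.005]
ft_force: [0.0, -0.8, 0.0]
finger_gap: 1.004
```

Request:
jog_arm(series="-9 0 -7 0 0.012 0 1; 0 0 -2 0 0 0 1; 0 0 0 0 0 0 1; 0 0 0 0 0 0 1")

```text
time: 17.1
tool_pos: [636.8, 14.6, 11.8]
eef_rot: [0.001, 0.534, 0.845, 0.002]
ft_force: [0.5, 0.4, 0.3]
finger_gap: 0.996
```

Request:
jog_arm(series="0 0 0 0 0 0 -1; 0 0 0 0 0 0 -1; 0 0 0 0 0 0 -1; 0 0 0 0 0 0 -1; 0 0 0 0 0 0 -1")

```text
time: 17.52
tool_pos: [637.8, 14.6, 13.0]
eef_rot: [0.002, 0.534, 0.845, 0.003]
ft_force: [0.4, 0.1, -0.8]
finger_gap: 0.494
```

Request:
jog_arm(series="0 0 0 0 0 0 -1; 0 0 0 0 0 0 -1; 0 0 12 0 0 0 -1; 0 0 30 0 0 0 -1; 0 0 38 0 0 0 -1")

```text
time: 17.93
tool_pos: [627.8, 14.7, 84.4]
eef_rot: [-0.007, 0.534, 0.845, -0.003]
ft_force: [-0.3, 0.3, -1.7]
finger_gap: 0.497
```

```bash
python3 snap.py d2 170 170 250 130
```

```text
[627.8  14.7  84.4] [-0.007  0.534  0.845 -0.003] [-0.3  0.3 -1.7] 0.49711960297957997
```

View pics/d2.png

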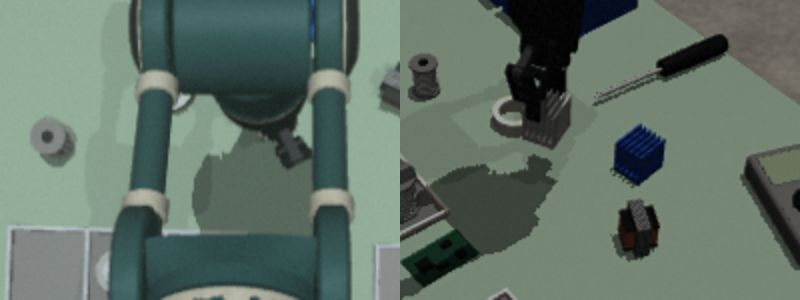

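The heat sink is held and level (side crop (550,120)). To the far pocket of tray_three with a turn of -0.48.

Request:
jog_arm(series="-5 8 35 0 0 0 -1; -20 32 10 0 0 -0.1 -1; -22 34 3 0 0 -0.1 -1; -22 34 3 0 0 -0.1 -1; -22 34 3 0 0 -0.1 -1")

```text
time: 18.45
tool_pos: [547.8, 153.3, 152.5]
eef_rot: [0.005, 0.701, 0.713, 0.004]
ft_force: [0.2, 0.0, -0.2]
finger_gap: 0.495
```

Request:
jog_arm(series="-22 34 3 0 0 -0.06 -1; -22 34 0 0 0 0 -1; -10 16 -5 0 0 0 -1; 0 0 -20 0 0 0 -1; 0 0 0 0 0 0 -1")

```text
time: 18.87
tool_pos: [486.5, 247.6, 134.5]
eef_rot: [0.004, 0.723, 0.691, 0.008]
ft_force: [-1.5, -1.0, -2.3]
finger_gap: 0.496
```

Request:
jog_arm(series="-3 -4 -30 -0.005 0.01 0 -1; -2 -1 -38 0 0.005 0 -1; 0 0 -20 0 0 0 -1; 0 0 0 0 0 0 -1; 0 0 0 0 0 0 -1")

```text
time: 19.28
tool_pos: [483.8, 243.1, 49.1]
eef_rot: [0.002, 0.723, 0.691, 0.003]
ft_force: [-0.1, -1.2, -0.7]
finger_gap: 0.493
```

Request:
jog_arm(series="-1 -1 -18 0 0.005 0 -1; -1 0 -10 0 0 0 -1; 0 0 -2 0 0 0 -1; 0 0 0 0 0 0 -1; 0 0 0 0 0 0 -1")

```text
time: 19.7
tool_pos: [487.7, 242.7, 25.5]
eef_rot: [0.002, 0.724, 0.69, 0.006]
ft_force: [0.2, -0.1, -0.9]
finger_gap: 0.496
```

Request:
jog_arm(series="-5 -1 -8 0 0.01 0 -1; 0 0 -2 0 0 0 -1; 0 0 0 0 0 0 -1; 0 0 0 0 0 0 -1")

```text
time: 20.03
tool_pos: [484.9, 242.8, 18.2]
eef_rot: [-0.001, 0.724, 0.69, 0.005]
ft_force: [0.4, -0.0, -0.3]
finger_gap: 0.493
```

Request:
jog_arm(series="-2 0 -2.5 0 0.007 0 -1; 0 0 0 0 0 0 -1; 0 0 0 0 0 0 -1")

```text
time: 20.28
tool_pos: [483.0, 243.0, 15.9]
eef_rot: [-0.003, 0.724, 0.69, 0.002]
ft_force: [-0.2, 0.3, -0.8]
finger_gap: 0.49
```

Request:
jog_arm(series="0 0 0 0 0 0 0.6; 0 0 0 0 0 0 0.6; 0 0 0 0 0 0 0.6; 0 0 0 0 0 0 0.6; 0 0 0 0 0 0 0.6")

```text
time: 20.7
tool_pos: [483.6, 243.4, 16.5]
eef_rot: [-0.003, 0.724, 0.69, 0.003]
ft_force: [-0.1, -0.1, -0.9]
finger_gap: 0.801
```

Request:
jog_arm(series="0 0 12 0 0 0 0.7; 0 0 35 0 0 0 1; 0 0 40 0 0 0 1; 25 -2 15 0 0 0 1; 38 -3 0 0 0 0 1")

```text
time: 21.12
tool_pos: [537.8, 236.9, 122.9]
eef_rot: [-0.006, 0.722, 0.691, -0.003]
ft_force: [0.8, 0.6, 0.6]
finger_gap: 0.999
```

Request:
jog_arm(series="38 -1 3 0 0 0 1; 24 -1 -5 0 0 0 1; 0 0 -10 0 0 0 1; 0 0 0 0 0 0 1")

```text
time: 21.45
tool_pos: [612.4, 235.4, 121.2]
eef_rot: [-0.002, 0.723, 0.691, 0.005]
ft_force: [-1.1, -0.5, -0.7]
finger_gap: 1.002
```

```bash
python3 snap.py e1 170 200 180 130
```

```text
[612.4 235.4 121.2] [-0.002  0.723  0.691  0.005] [-1.1 -0.5 -0.7] 1.0017041812218013
```

View pics/e1.png

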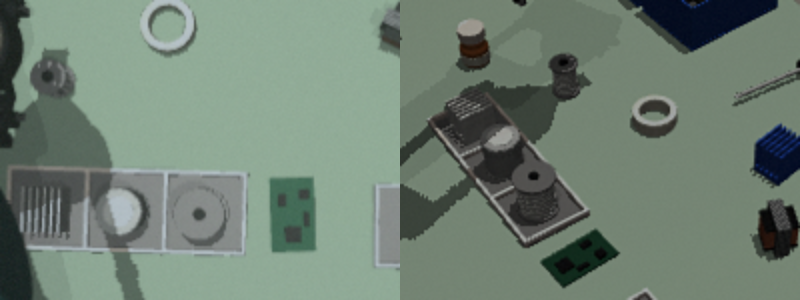

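tray_three holds all three, upright and within their pockets (top crop (45,210), (122,212), (200,215)). Going down on the small spool.

Request:
jog_arm(series="1 -1 -32 0 0 0 1; 0 -1 -36 0 0 0 1; 0 0 -20 0 0 0 1; 0 0 0 0 0 0 1; 0 0 0 0 0 0 1")

```text
time: 21.97
tool_pos: [608.8, 235.3, 36.9]
eef_rot: [-0.001, 0.722, 0.692, 0.007]
ft_force: [-0.0, -0.2, -0.1]
finger_gap: 0.998
```

Request:
jog_arm(series="3 -1 -16 -0.005 0.005 0 1; 0 0 -6 0 0 0 1; 0 0 0 0 0 0 1; 0 0 0 0 0 0 1")

```text
time: 22.3
tool_pos: [611.5, 236.0, 20.2]
eef_rot: [-0.0, 0.721, 0.693, 0.005]
ft_force: [0.3, 0.0, -0.5]
finger_gap: 0.995
```

Request:
jog_arm(series="2 -2 -7 -0.005 0.005 0 1; 0 0 -1.5 0 0 0 1; 0 0 0 0 0 0 -1; 0 0 0 0 0 0 -1; 0 0 0 0 0 0 -1", squeeze=45)

```text
time: 22.72
tool_pos: [616.6, 235.1, 16.2]
eef_rot: [0.001, 0.721, 0.693, 0.005]
ft_force: [0.2, 0.6, -0.4]
finger_gap: 0.605
```

Request:
jog_arm(series="0 0 0 0 0 0 -1; 0 0 0 0 0 0 -1; 0 0 0 0 0 0 -1; 0 0 0 0 0 0 -1; 0 0 0 0 0 0 -1")

```text
time: 23.13
tool_pos: [616.9, 235.1, 17.0]
eef_rot: [0.001, 0.721, 0.693, 0.005]
ft_force: [-0.2, -0.1, 0.1]
finger_gap: 0.387
```

Request:
jog_arm(series="0 0 0 0 0 0 -1; 0 0 10 0 0 0 -1; 0 0 28 0 0 0 -1; 0 0 36 0 0 0 -1; 0 0 20 0 0 0 -1")

```text
time: 23.55
tool_pos: [608.8, 232.3, 105.4]
eef_rot: [-0.003, 0.721, 0.693, -0.003]
ft_force: [1.3, 0.1, 0.2]
finger_gap: 0.38
```

```bash
python3 snap.py e2 170 200 180 90
```

```text
[608.8 232.3 105.4] [-0.003  0.721  0.693 -0.003] [1.3 0.1 0.2] 0.37956470551762445
```

View pics/e2.png

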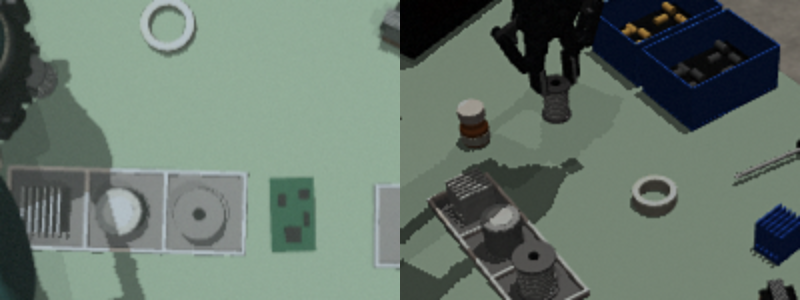

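The small spool is held. Carrying it to the far pocket of tray_two, (453.5, -209.5).

Request:
jog_arm(series="-6 -20 30 0 0 0 -1; -13 -38 5 0 0 0 -1; -13 -38 0 0 0 0 -1; -13 -38 0 0 0 0 -1; -13 -38 0 0 0 0 -1")

```text
time: 24.07
tool_pos: [551.1, 63.4, 138.8]
eef_rot: [-0.003, 0.717, 0.697, -0.0]
ft_force: [0.1, -1.6, -1.6]
finger_gap: 0.382
```

Request:
jog_arm(series="-13 -38 0 0 0 0 -1; -13 -38 0 0 0 0 -1; -13 -38 0 0 0 0 -1; -13 -38 0 0 0 0 -1; -13 -38 0 0 0 0 -1")

```text
time: 24.48
tool_pos: [477.2, -131.6, 132.0]
eef_rot: [-0.006, 0.716, 0.698, -0.003]
ft_force: [1.1, -0.4, -1.5]
finger_gap: 0.381
```

Request:
jog_arm(series="-10 -37 2 0 0 0 -1; -6 -27 0 0 -0.005 0 -1; 0 -3 -15 0 0 0 -1; 0 0 -15 0 0 0 -1; 0 0 0 0 0 0 -1")

```text
time: 24.9
tool_pos: [452.1, -208.7, 97.7]
eef_rot: [-0.006, 0.72, 0.694, -0.004]
ft_force: [-0.8, 1.5, -1.6]
finger_gap: 0.383
```

Request:
jog_arm(series="1 -1 -20 0 -0.01 0 -1; 0 0 -25 0 0 0 -1; 0 0 -10 0 0 0 -1; 0 0 0 0 0 0 -1; 0 0 0 0 0 0 -1")

```text
time: 25.32
tool_pos: [450.6, -207.9, 38.9]
eef_rot: [-0.005, 0.72, 0.694, -0.001]
ft_force: [-0.3, 0.1, -0.9]
finger_gap: 0.381
```

Request:
jog_arm(series="3 -2 -10 -0.003 -0.008 0 -1; 0 0 -5 0 0 0 -1; 0 0 0 0 0 0 -1; 0 0 0 0 0 0 -1")

```text
time: 25.65
tool_pos: [456.3, -209.8, 27.1]
eef_rot: [0.0, 0.719, 0.695, 0.002]
ft_force: [0.1, 0.8, -1.5]
finger_gap: 0.38
```

Request:
jog_arm(series="-3 0 -5 0 0 0 -1; 0 0 -1.5 0 0 0 -1; 0 0 0 0 0 0 -1; 0 0 0 0 0 0 -1")

```text
time: 25.98
tool_pos: [454.9, -210.4, 22.8]
eef_rot: [0.002, 0.719, 0.695, 0.002]
ft_force: [-0.2, -0.5, -1.7]
finger_gap: 0.381
```

Request:
jog_arm(series="-1 0 -2.5 0 0 0 -1; 0 0 0 0 0 0 -1; 0 0 0 0 0 0 -1")

```text
time: 26.23
tool_pos: [454.1, -210.7, 20.6]
eef_rot: [0.003, 0.719, 0.695, 0.003]
ft_force: [0.3, -1.3, -0.8]
finger_gap: 0.38
```

Request:
jog_arm(series="0 0 0 0 0 0 0.4; 0 0 0 0 0 0 0.4; 0 0 0 0 0 0 0.4; 0 0 0 0 0 0 0.4; 0 0 0 0 0 0 0.4")

```text
time: 26.65
tool_pos: [455.1, -211.3, 21.6]
eef_rot: [0.004, 0.719, 0.695, 0.003]
ft_force: [-0.4, 0.3, 0.1]
finger_gap: 0.702
```

Request:
jog_arm(series="0 0 12 0 0 0 0.6; 0 0 35 0 0 0 1; 0 0 40 0 0 0 1; 22 10 20 0 0 -0.08 1; 36 15 5 0 0 -0.08 1")

```text
time: 27.07
tool_pos: [504.8, -185.1, 137.3]
eef_rot: [-0.002, 0.775, 0.632, 0.001]
ft_force: [0.7, -0.4, 0.1]
finger_gap: 0.996
```

Request:
jog_arm(series="37 16 2 0 0 -0.08 1; 37 16 2 0 0 -0.08 1; 37 16 2 0 0 -0.02 1; 25 10 -5 0 0 0 1; 0 0 -10 0 0 0 1")

```text
time: 27.48
tool_pos: [656.3, -124.4, 144.3]
eef_rot: [0.007, 0.832, 0.554, 0.01]
ft_force: [-0.2, -0.7, 0.2]
finger_gap: 1.001
```

```bash
python3 snap.py f1 330 200 250 180
```

```text
[ 656.3 -124.4  144.3] [0.007 0.832 0.554 0.01 ] [-0.2 -0.7  0.2] 1.0008504565853793
```

View pics/f1.png

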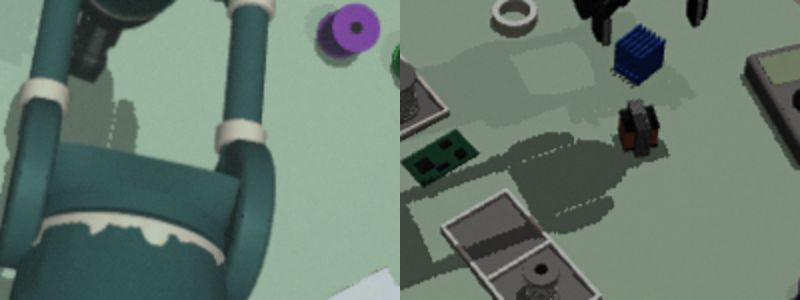

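The small spool stands in its pocket at side crop (541,272). Going down on the transformer; the blue look-alike is well clear.

Request:
jog_arm(series="-1 3 -35 0 0.015 0 1; -2 0 -38 0 0.01 0 1; -1 0 -25 0 0 0 1; 0 0 0 0 0 0 1; 0 0 0 0 0 0 1")

```text
time: 28.0
tool_pos: [640.4, -125.6, 44.2]
eef_rot: [-0.002, 0.833, 0.553, -0.006]
ft_force: [0.0, -0.7, 1.5]
finger_gap: 1.001
```

Request:
jog_arm(series="14 5 3 0 -0.01 0 1; 2 0 1 0 0 0 1; 0 0 0 0 0 0 1; 0 0 0 0 0 0 1")

```text
time: 28.33
tool_pos: [659.1, -122.5, 55.2]
eef_rot: [0.003, 0.834, 0.552, 0.001]
ft_force: [-0.3, -0.5, 0.6]
finger_gap: 1.002
```

Request:
jog_arm(series="-2 2 -20 0 0.005 0 1; -1 0 -12 0 0 0 1; 0 0 -4 0 0 0 1; 0 0 0 0 0 0 1; 0 0 0 0 0 0 1")

```text
time: 28.75
tool_pos: [661.8, -121.7, 25.7]
eef_rot: [0.006, 0.834, 0.552, 0.003]
ft_force: [0.1, 0.7, -0.0]
finger_gap: 1.0
```

Request:
jog_arm(series="-4 1 -9 0 0.01 0 1; -1 0 -4 0 0 0 1; 0 0 0 0 0 0 1; 0 0 0 0 0 0 1")

```text
time: 29.08
tool_pos: [657.1, -120.9, 12.8]
eef_rot: [0.004, 0.834, 0.552, -0.001]
ft_force: [-0.9, -0.4, -0.8]
finger_gap: 1.002
```

Request:
jog_arm(series="0 0 0 0 0 0 -1; 0 0 0 0 0 0 -1; 0 0 0 0 0 0 -1; 0 0 0 0 0 0 -1; 0 0 0 0 0 0 -1", squeeze=60)

```text
time: 29.5
tool_pos: [657.6, -121.1, 13.6]
eef_rot: [0.004, 0.834, 0.552, -0.001]
ft_force: [-0.9, -1.3, -1.4]
finger_gap: 0.418
```

Request:
jog_arm(series="0 0 0 0 0 0 -1; 0 0 0 0 0 0 -1; 0 0 0 0 0 0 -1; 0 0 0 0 0 0 -1; 0 0 0 0 0 0 -1")

```text
time: 29.92
tool_pos: [657.6, -121.1, 13.5]
eef_rot: [0.004, 0.834, 0.552, -0.001]
ft_force: [0.2, -0.9, -0.6]
finger_gap: 0.424
```

Request:
jog_arm(series="0 0 12 0 0 0 -1; 0 0 28 0 0 0 -1; 0 0 36 0 0 0 -1; 0 0 25 0 0 0 -1; 0 0 5 0 0 0 -1")

```text
time: 30.33
tool_pos: [649.7, -119.3, 117.3]
eef_rot: [-0.002, 0.834, 0.552, -0.007]
ft_force: [0.7, -0.4, -1.7]
finger_gap: 0.427
```

```bash
python3 snap.py f2 330 200 280 150
```

```text
[ 649.7 -119.3  117.3] [-0.002  0.834  0.552 -0.007] [ 0.7 -0.4 -1.7] 0.42699241818019756
```

View pics/f2.png

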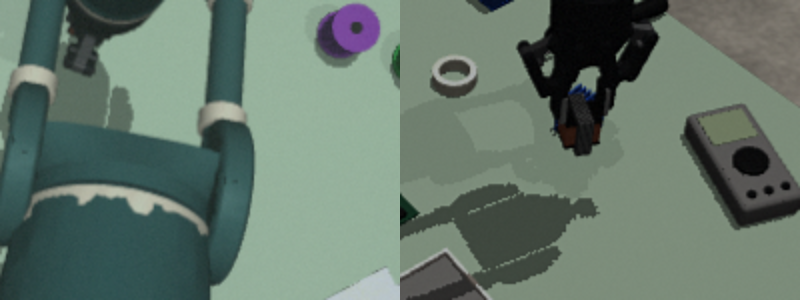

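The transformer is held and level. To the near pocket of tray_two, (456.5, -129.5), with a turn of +0.37.

Request:
jog_arm(series="-20 -1 20 0 0 0.08 -1; -38 -2 5 0 0 0.08 -1; -38 -2 3 0 0 0.08 -1; -38 -2 3 0 0 0.08 -1; -38 -2 3 0 0 0.04 -1")

```text
time: 30.85
tool_pos: [472.1, -126.1, 137.1]
eef_rot: [-0.006, 0.714, 0.7, -0.011]
ft_force: [-0.8, -1.5, -2.8]
finger_gap: 0.419
```

Request:
jog_arm(series="-6 -2 2 0.004 -0.015 0 -1; 0 0 -10 0 0 0 -1; 0 0 -20 0 0 0 -1; 0 0 0 0 0 0 -1; 0 0 0 0 0 0 -1")

```text
time: 31.27
tool_pos: [452.1, -125.5, 98.1]
eef_rot: [-0.01, 0.715, 0.699, -0.008]
ft_force: [0.3, 0.4, -1.7]
finger_gap: 0.425
```

Request:
jog_arm(series="3 -4 -20 -0.005 -0.02 0 -1; 0 0 -25 0 -0.005 0 -1; 0 0 -8 0 0 0 -1; 0 0 0 0 0 0 -1; 0 0 0 0 0 0 -1")

```text
time: 31.68
tool_pos: [459.0, -129.4, 42.9]
eef_rot: [0.0, 0.715, 0.699, -0.001]
ft_force: [-0.8, -1.1, -2.8]
finger_gap: 0.421
```

Request:
jog_arm(series="-3 0 -12 0 0 0 -1; 0 0 -7 0 0 0 -1; 0 0 0 0 0 0 -1; 0 0 0 0 0 0 -1")

```text
time: 32.02
tool_pos: [459.4, -130.2, 25.2]
eef_rot: [0.002, 0.715, 0.699, -0.0]
ft_force: [-0.4, -0.7, -2.7]
finger_gap: 0.421
```

```bash
python3 snap.py f3 330 200 240 180
```

```text
[ 459.4 -130.2   25.2] [ 0.002  0.715  0.699 -0.   ] [-0.4 -0.7 -2.7] 0.42089496406190513
```

View pics/f3.png

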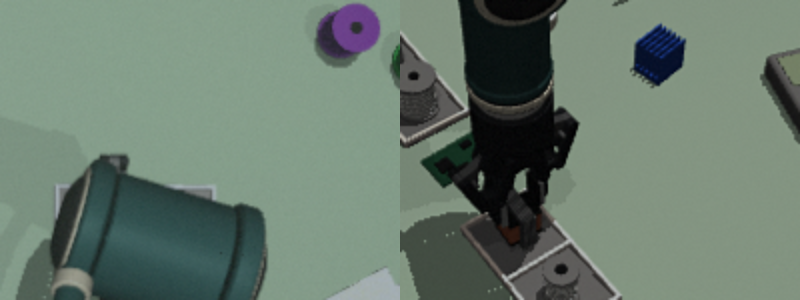

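The transformer is over its pocket (side crop (518,230)). Lowering and releasing.

Request:
jog_arm(series="-3 1 -6 0 0.003 0 -1; 0 0 -2 0 0 0 -1; 0 0 0 0 0 0 -1; 0 0 0 0 0 0 -1")

```text
time: 32.45
tool_pos: [457.3, -129.5, 18.1]
eef_rot: [0.002, 0.715, 0.699, -0.001]
ft_force: [0.5, 0.7, -3.3]
finger_gap: 0.425
```

Request:
jog_arm(series="0 0 -1.5 0 0 0 -1; 0 0 0 0 0 0 -1; 0 0 0 0 0 0 -1")

```text
time: 32.7
tool_pos: [457.7, -129.7, 16.8]
eef_rot: [0.003, 0.715, 0.699, -0.0]
ft_force: [-0.4, -0.5, -2.9]
finger_gap: 0.422
```

Request:
jog_arm(series="0 0 0 0 0 0 0.5; 0 0 0 0 0 0 0.5; 0 0 0 0 0 0 0.5; 0 0 0 0 0 0 0.5; 0 0 0 0 0 0 0.5")

```text
time: 33.12
tool_pos: [460.1, -130.5, 18.9]
eef_rot: [0.005, 0.715, 0.699, 0.001]
ft_force: [0.2, -0.5, -0.9]
finger_gap: 0.748
```

Request:
jog_arm(series="0 0 12 0 0 0 0.6; 0 0 35 0 0 0 1; 0 0 40 0 0 0 1; 10 0 38 0 0 0 1; 20 0 35 0 0 0 1")

```text
time: 33.53
tool_pos: [477.5, -126.9, 174.2]
eef_rot: [-0.006, 0.715, 0.699, -0.005]
ft_force: [0.6, -0.4, -1.5]
finger_gap: 1.0
```

Request:
jog_arm(series="38 0 10 0 0 0 1; 38 0 5 0 0 0 1; 38 0 0 0 0 0 1; 38 0 0 0 0 0 1; 10 0 0 0 0 0 1")

```text
time: 33.95
tool_pos: [653.9, -128.8, 206.1]
eef_rot: [0.005, 0.716, 0.698, 0.002]
ft_force: [-0.0, -0.1, 0.8]
finger_gap: 1.0
```

Request:
jog_arm(series="0 -38 10 0 0 0 1; 0 -38 5 0 0 0 1; 0 -38 0 0 0 0 1; 0 -38 0 0 0 0 1; 0 0 0 0 0 0 1")

```text
time: 34.37
tool_pos: [660.0, -282.6, 220.7]
eef_rot: [0.006, 0.712, 0.702, 0.002]
ft_force: [-0.1, 0.3, 0.8]
finger_gap: 0.998
```

```bash
python3 snap.py g1 330 200 240 180
```

```text
[ 660.  -282.6  220.7] [0.006 0.712 0.702 0.002] [-0.1  0.3  0.8] 0.9983704450682848
```

View pics/g1_t.png

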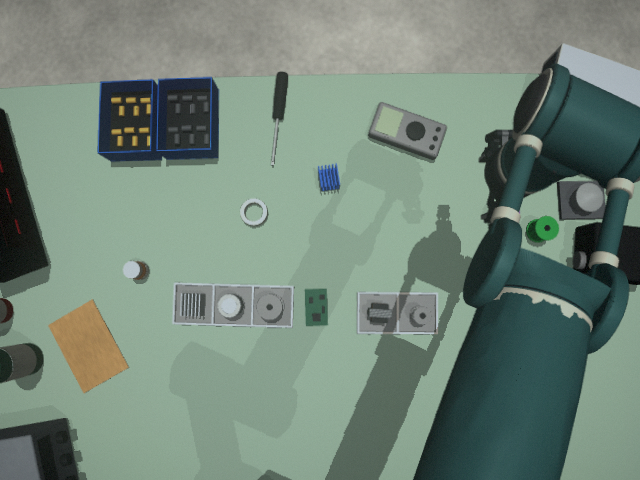

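View pics/g1_s.png

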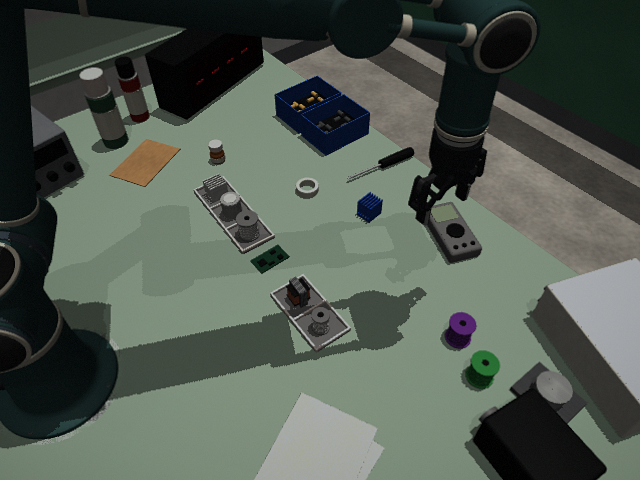

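All five are in their trays and everything else is where it was. One enlarged check that they stand flat, then I'll let the arm settle.

Request:
jog_arm(series="0 0 0 0 0 0 1; 0 0 0 0 0 0 1; 0 0 0 0 0 0 1")

```text
time: 34.72
tool_pos: [659.9, -274.6, 219.9]
eef_rot: [0.003, 0.711, 0.703, 0.004]
ft_force: [0.8, 0.6, 0.1]
finger_gap: 0.999
```

```bash
python3 - <<'E'
import cv2,numpy as np
s=cv2.imread("pics/g1_s.png");t=cv2.imread("pics/g1_t.png")
a=cv2.resize(s[165:360,185:360],(525,585),interpolation=cv2.INTER_CUBIC);cv2.imwrite("pics/g2.png",cv2.convertScaleAbs(a,alpha=1.4))
cv2.imwrite("pics/g3.png",cv2.resize(t[270:345,165:445],(784,210),interpolation=cv2.INTER_CUBIC))
E
```

```text
(no output)
```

View pics/g2.png

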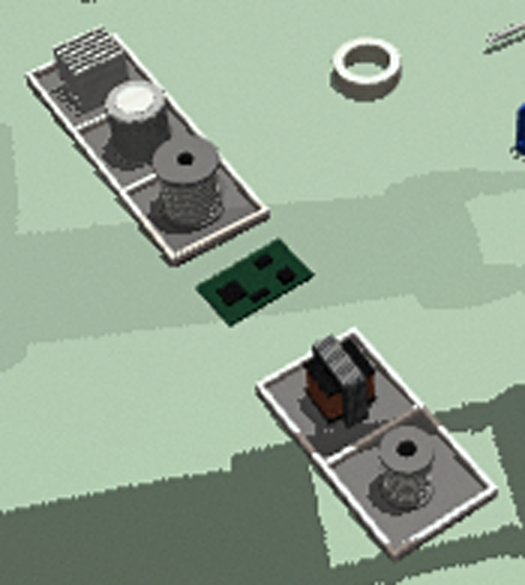

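View pics/g3.png

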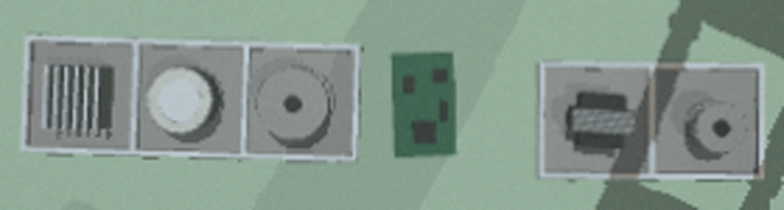

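The enlarged views show all five upright inside their pockets, with none on a rim.

```bash
python3 -c "
from workcell import close_job;print(close_job())"
```

```text
the job is handed in; nothing more can be done
None
```

Both kits are made up, and I handed the job in at about 35 s of the 112 s allowed. I picked in the order you listed:
- **Three-pocket tray:** large grey spool, tin and silver heat sink.
- **Two-pocket tray:** small spool and transformer.

**Last checks:** pictures from both cameras show all five upright inside their pockets and none on a rim. The tape roll, glue jar, blue heat sink and green spool were at their starting pixels. The purple spool was too, but only in the side view, because the arm hid it from above. The gripper was open and clear of everything, and no force reading passed 5 N.

**Disagreements:** the two cameras differed by up to about 5 mm on some positions, mostly in y, so I used values between them. The arm also drifted up to about 19 mm at the end of moves, and I corrected that before each grasp and each placing.

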